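# Clear ceramic chips through a spring-gated waste hopper

### The arm

A 6-joint arm with a two-finger parallel gripper is mounted at the origin on a cart in front of the work surface, level with it; the furniture and walls round the work are solid. World frame = base frame: x ahead of the robot, y to its left, z up, the work surface at z = 0. Lengths are in m, angles in degrees, forces in N, time in s.
With the tool pointing down it reaches from about 0.275 to 0.875 m from the base axis. Payload 12.5 kg.
Tool frame: the origin (TCP) lies at the very end of the fingers, on their centre line; the grasp point (between the pads) lies 19 mm behind it; z points along the fingers, y is the line along which they close (so a half turn about z gives the same grasp; the last joint's range is limited). The gripper opens to 85 mm and grips with 20 to 120 N. Pads are 22 mm wide; open, the fingers measure 114 mm over their backs; the gripper's body (76 mm by 85 mm) begins 54 mm behind the grasp point. The pads swing forward as they close: fully open they stand 13 mm farther back than shut.
Start: joints at [-74.232, 20.094, 94.641, -0, 65.266, -4.847], TCP at [0.194, -0.515, 0.231] pointing down, gripper open.
Joint ranges: [-157.81, 157.81], [-45, 120.19], [0.68, 151.7], [-89.99, 269.99], [4.06, 180], [-164.3, 164.3]. Speed limits (degrees/s): [127.2, 127.2, 159.86, 180, 180, 180].

### API

Orientations are given as [roll, pitch, yaw] about the fixed x, y, z axes, in that order (R = Rz(yaw) Ry(pitch) Rx(roll)).
In Python, from cell import readout, camera, ticket gives the robot as it stands.
- The arm moves only by the tool step_arm, never from a script. Its argument "commands" is a list of rows, each a list of 2 entries, a list of its own where there are three numbers: the shift along the tool's x, y, z normalised to -1 to 1, where 1 is 30 cm, then the turn about the tool's z normalised to -1 to 1, where 1 is 0.5 rad. In form: [[[dx, dy, dz], spin], ...]. A call has 1 to 12 rows; each row is the pose to reach, as a shift and turn from the pose commanded when the call began, along the tool's axes at that moment; what a row does not reach only later rows make up. A row lasts 1/10 s, in which the tool goes at most 50 mm and 8.59 degrees, less where a joint would pass 70% of its speed; a pose out of reach is approached as far as the arm can. A call with a number of a shift or a turn outside -1 to 1 is refused whole. A call with a gripper value outside its range is refused whole. "fingers" is the gripper's target within -1 to 1 (shut at 1, half-way at 0, fully open at -1), set as the call begins (left out, the last holds). The fingers move at their own pace and stop on an object; "newtons" is the grip in N (left out, the last holds). Time passes only in rows, so rows that repeat a pose let the fingers close. It gives the time, the measured TCP pose, the force, the opening and the grip force at its end, in the units of the state.
- readout.observe(): the state, without advancing time (a new reading comes with each control period).
- camera(name): name is "scene" or "top"; returns a dict with "color" (384x512x3 uint8, blue, green, red), "K" (3x3 intrinsics, pixels), "k1" (the pictures are not rectified: a ray, as slopes to the right and down, at radius r is drawn at 1 + k1 r^2 times it, then the intrinsics apply), "R" (3x3) and "t" (3): a world point X has camera coordinates R X + t. Camera axes: x right, y down, z forward; pixel columns grow to the right and rows downward; lengths in m; the calibration is good to about 2 mm. A picture is of the moment at which its call begins. There is no depth.
- ticket.sign_off(): hands the job in; it is judged then, once.
The state is a dict: "time": time; "joints": joint angles; "joint_vel": joint speeds; "tau": joint torques, N m; "tcp_pos": TCP position; "eef_rot": TCP orientation; "ft_force": force on the tool from outside, world axes, zero at the start; "moment": the same for the moment, N m; "grip_width": opening from 0.0 (shut) to 1.0 (fully open); "grasp_force": force on a finger pad.
Only numpy, scipy, OpenCV 4.12 (cv2) and the standard library are available. Lean on these libraries where they do the work, as an engineer would, in place of code of your own. Each camera call takes 0.05 s, during which the arm holds its last target. There are 200 camera calls.

### The job

Clear the waste station: with the orange scraper block, not with the fingers, wipe all three white ceramic chips along the deck into the hopper, then stand the scraper upright on the counter, clear of the station, and let go of it. Then pull the spring-return slide out by its black T-bar until the outer edge of the yellow pointer band is level with the red line, so that the chips drop into the bin, and keep it there: finish while still holding the slide at the line. Do not disturb the other things on the bench.

Things in the scene. Friction and masses are not known exactly. Their poses are not given: they have to be found in the camera images.
- unit: waste station fixed to the counter: dark steel deck between blue side rails, then hopper, then slide guide. Origin under it at counter height; y axis along the deck, hopper and slide toward -y. Deck top z 85 mm, y -30 to +141, x -50 to +50 (100 clear between rails); rails and rear stop 8 thick, up to z 99. Two steel guide rails run on to y -306: tops z 54, 68 wide over both, end cross-piece to z 58
- deck_start (a point): point on the deck top, mid-width, at y +112 of the station: bare deck behind the chips, where the scraper can be set down (chips lie at y -13 to +83 of the station). Same axes as the station
- hopper (a point): centre of the hopper's open mouth at deck level, 40 mm along the station's y by 100 along x, at the deck's -y end. Its outer blue wall is 6 mm thick and stands 14 mm above the deck; its bottom is the slide's gate, 31 mm below the deck. Same axes as the station
- bin (a point): centre of the floor of the clear-walled catch bin under the hopper and gate, 6 mm above the counter; the bin is 40 mm or more along y, 100 along x
- gate: spring-return steel slide: gate plate under the hopper, tongue 40 mm wide (top z 54), black T-bar handle. Station's axes; origin at counter height under the T-bar. Drawn along the station's -y it opens the hopper, up to 90 mm; let go, it springs shut. Spring: 2.5 N shut plus 90 N/m (about 8 N at the red line). From 44 mm of draw the hopper is fully open and chips drop by themselves
- handle (a point): centre of the T-bar: 50 mm along the station's x, 14 thick along its y, 36 tall (z 74 to 110 above the counter). Shut, its middle is 84 mm beyond the blue hopper wall (top z 99). Pinch it from above across its 14 mm, fingers closing along the station's y. Same axes as the station
- pointer (a point): the pointer: the outer (-y) edge of the yellow band at the end of the slide's tongue, 47 mm beyond the T-bar's middle, z 56; moves with the slide. Same axes as the station
- mark: the red line: two red marks 3 mm wide clipped on the guide rails either side of the slide, level with each other, 54 to 70 mm beyond the shut pointer; tops z 58, 76 mm over both clips. The line's middle is y = 0 of this body; origin on the slide's centre line at counter height, same axes as the station. Fixed
- scraper: orange scraper block, loose, about 160 g, standing on the counter. Origin: centre of its underside. Blade 86 mm (its x) by 30 (its y), 28 tall, with black rubber foot; above it a ribbed grip 50 (x) by 20 (y), z 28 to 78. Grasp the grip from above across its 20 mm (closing along its y), fingers above the blade
- chip1: white ceramic chip, loose on the deck, 20x16x10 mm, 12 g; origin at its underside's centre
- chip2: white ceramic chip, loose on the deck, 17x17x10 mm, 12 g; origin at its underside's centre
- chip3: white ceramic chip, loose on the deck, about 20x20x10 mm, 12 g; origin at its underside's centre
- std_bottle_c: bystander, loose: clear bottle with a black screw cap, 54x54x105 mm. Leave it alone
- bench_timer: bystander, loose: white bench timer with buttons, 62x66x18 mm. Leave it alone
- pipette_2: bystander, loose: white pipette with a red button, lying flat, 243x31x31 mm. Leave it alone

How it is judged (in metres and radians):
On the way, in this order (a step that is already met when the one before it is completed fails the run):
1. all three chips are wiped into the hopper (x of chip1 in the frame of unit between -0.05 and 0.05 m and y of chip1 in the frame of unit between -0.075 and -0.025 m and z of each of chip1, chip2, chip3 in the frame of unit below 0.079 m and x of chip2 in the frame of unit between -0.05 and 0.05 m and y of chip2 in the frame of unit between -0.075 and -0.025 m and x of chip3 in the frame of unit between -0.05 and 0.05 m and y of chip3 in the frame of unit between -0.075 and -0.025 m), for 0.2 s.
2. the scraper stands upright on the counter, let go and clear of the station (height (world z) of scraper below 0.006 m and angle between scraper's own z axis and vertical below 0.12 rad and contact force between the fingers and scraper below 0.05 N and contact force between scraper and unit below 0.05 N and contact force between scraper and gate below 0.05 N), for 0.2 s.
3. the slide is held by the fingers with its pointer at the red line (y of pointer in the frame of mark between -0.005 and 0.005 m and contact force between the fingers and gate above 3 N), for 0.2 s.
At the end, for the whole second after the job is handed in: The fingers hold the slide still (more than 3 N on it) with the pointer within 5 mm of the red line's middle; all three chips lie in the catch bin below the gate (origins under z 42 mm); the scraper stands on the counter, tilted less than 0.12 rad, released, touching neither station nor slide (all of step 2 and all of step 3 and x of chip1 in the frame of unit between -0.052 and 0.052 m and y of chip1 in the frame of unit between -0.075 and -0.02 m and z of each of chip1, chip2, chip3 in the frame of unit below 0.042 m and x of chip2 in the frame of unit between -0.052 and 0.052 m and y of chip2 in the frame of unit between -0.075 and -0.02 m and x of chip3 in the frame of unit between -0.052 and 0.052 m and y of chip3 in the frame of unit between -0.075 and -0.02 m and linear speed of gate below 0.01 m/s); the arm keeps its last pose, push and grip.
It fails at once if the fingers touch a chip (contact force between the fingers and chip1 above 1 N or contact force between the fingers and chip2 above 1 N or contact force between the fingers and chip3 above 1 N).
It fails at once if a bystander is shifted by more than 25 mm (distance of any of std_bottle_c, bench_timer, pipette_2 from where it was at the start of the episode above 0.025 m).
It also fails if it takes over 58 s, if anything falls off the work surface, if the arm or the gripper's body presses on something with over 40 N, if the wrist force passes 120 N, or if a joint passes its speed limit or range.

## Working session

There is one attempt and no reset: what is moved stays moved. The work goes in short steps, Python scripts to look and compute and a tool call to move; the robot and the scene stay as the last step left them, time stands still between calls to the robot, and variables do not carry over. Pictures are saved under pics/ and viewed, at most 10 in all, crops included, and the job is handed in when it is done.

Besides the shell and the picture viewer there is one more tool, called by a JSON object that holds its "name" and its "arguments". step_arm: Moves the arm, as the interface text tells. Its arguments: {"type":"object","properties":{"commands":{"type":"array"},"fingers":{"type":"number"},"newtons":{"type":"number"}},"required":["commands"]}

```bash
mkdir -p pics; cat > h.py <<'E'
import numpy as np, cv2
from cell import readout, camera, ticket
def ray(c,uv):
    K=c["K"]; p=np.array([(uv[0]-K[0,2])/K[0,0],(uv[1]-K[1,2])/K[1,1]]); q=p.copy()
    for _ in range(20): q=p/(1+c["k1"]*(q@q))
    R=np.array(c["R"]); return -R.T@np.array(c["t"]), R.T@np.array([q[0],q[1],1])
def onz(c,uv,z):
    o,d=ray(c,uv); return o+d*(z-o[2])/d[2]
def proj(c,X):
    p=np.array(c["R"])@np.array(X)+c["t"]; q=p[:2]/p[2]; q=q*(1+c["k1"]*(q@q)); K=c["K"]
    return np.array([K[0,0]*q[0]+K[0,2],K[1,1]*q[1]+K[1,2]])
E
python3 - <<'E'
from h import *
import pickle
for n in("scene","top"):
    c=camera(n); cv2.imwrite(f"pics/{n}0.png",c["color"]); pickle.dump(c,open(n+"0.pkl","wb"))
    print(n,c["K"],c["k1"],-np.array(c["R"]).T@c["t"])
print(readout.observe())
E
```

```text
scene [[482.99424458   0.         254.73086892]
 [  0.         482.99424458 196.27634048]
 [  0.           0.           1.        ]] -0.01766585675569474 [-0.51941507 -0.77993123  0.75691931]
top [[464.97276805   0.         254.68338636]
 [  0.         464.97276805 196.90233537]
 [  0.           0.           1.        ]] -0.07572506622572474 [ 0.43209587 -0.10995663  1.27336589]
{'time': 0.1, 'joints': array([-7.42323645e+01,  2.01214149e+01,  9.46735269e+01, -2.18450215e-03,
        6.52646181e+01, -4.84805111e+00]), 'joint_vel': array([-0.04901251, -0.14547203, -0.03646207, -0.02838631,  0.07371025,
       -0.0528333 ]), 'tau': array([ 1.01635989e-03, -5.06830680e+01, -2.91875607e+01, -3.03492016e-05,
        2.69456948e-03, -1.07485383e-05]), 'tcp_pos': array([ 0.19358081, -0.5144902 ,  0.23080906]), 'eef_rot': array([-1.79940486e+02, -3.05758977e-03,  2.06166001e+01]), 'ft_force': array([-0.0237601 ,  0.98453454,  0.7422535 ]), 'moment': array([-0.02893821, -0.00806033,  0.02239594]), 'grasp_force': 0.0, 'grip_width': 0.9978451831992647}
```

View pics/scene0.png

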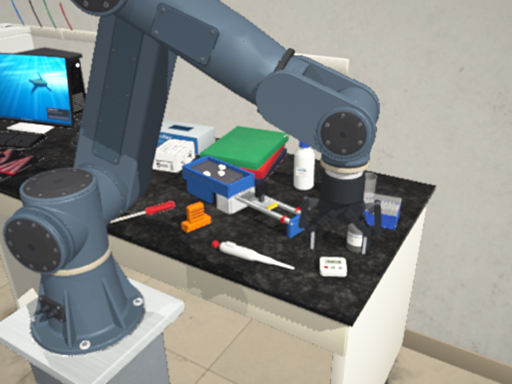

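View pics/top0.png

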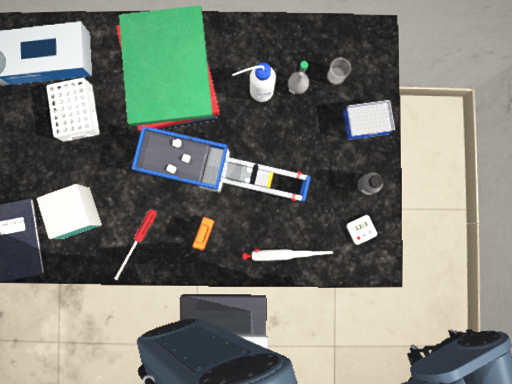

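The top view shows the station running from about (140,150) to (305,190). Chips are near (178,143), (186,158) and (172,169). The scraper is at (204,234), the T-bar at about (254,173), the yellow band at (267,180), and the red marks at about (299,176) and (294,197).

```bash
python3 - <<'E'
from h import *
import pickle
c=pickle.load(open("top0.pkl","rb")); im=c["color"]
cv2.imwrite("pics/crop0.png",cv2.resize(im[115:260,125:325],None,fx=4,fy=4,interpolation=cv2.INTER_CUBIC)[:600,:800])
hsv=cv2.cvtColor(im,cv2.COLOR_BGR2HSV)
def blobs(m,x0,y0,x1,y1,mn=4):
    k=np.zeros_like(m);k[y0:y1,x0:x1]=m[y0:y1,x0:x1]
    n,l,s,ce=cv2.connectedComponentsWithStats(k)
    return [(s[i],ce[i],(l==i).astype(np.uint8)) for i in range(1,n) if s[i][4]>=mn]
def show(name,lo,hi,box,zs,mn=4):
    for s,ce,m in blobs(cv2.inRange(hsv,lo,hi),*box,mn):
        pts=cv2.findNonZero(m); r=cv2.minAreaRect(pts)
        print(name,s,ce.round(1),[onz(c,ce,z)[:2].round(4) for z in zs],"rect",np.round(r[0],1),np.round(r[1],1),round(r[2],1))
        if s[4]>100:
            print([onz(c,p,zs[0])[:2].round(4).tolist() for p in cv2.boxPoints(r)])
show("blue",(100,120,60),(125,255,255),(125,115,325,210),[.099,.058],30)
show("red",(0,120,100),(6,255,255),(280,160,325,210),[.058])
show("red",(174,120,100),(180,255,255),(280,160,325,210),[.058])
show("yel",(22,100,100),(35,255,255),(240,160,325,210),[.056])
show("org",(5,120,100),(20,255,255),(185,205,225,260),[.028,.078])
show("chip",(0,0,190),(180,40,255),(145,133,210,182),[.095])
show("blk",(0,0,0),(180,255,40),(240,160,265,190),[.110])
E
```

```text
blue [ 131  126   97   63 1051] [177.2 157. ] [array([0.6188, 0.0759]), array([0.6253, 0.0823])] rect [179.  157.1] [89.5 47.2] 13.0
[[0.5839, 0.1957], [0.7034, 0.1723], [0.6531, -0.053], [0.5348, -0.0278]]
blue [299 176  12  26 165] [304.5 188.2] [array([ 0.5425, -0.2492]), array([ 0.5463, -0.2541])] rect [303.9 188.4] [ 8.  26.3] 12.1
[[0.5111, -0.2307], [0.577, -0.2446], [0.5729, -0.2647], [0.5071, -0.2507]]
red [297 171   5   4  13] [298.9 172.2] [array([ 0.5884, -0.2393])] rect [299. 172.] [4.2 2.8] 45.0
red [291 197   5   4  12] [293.1 199. ] [array([ 0.5175, -0.2241])] rect [293.2 199.3] [3.5 2.8] 45.0
yel [266 172   8  16  69] [269.6 179.5] [array([ 0.5683, -0.162 ])] rect [269.6 179.6] [ 4.4 15.5] 12.1
org [192 217  23  34 425] [203.1 233.4] [array([0.4249, 0.0131]), array([0.4252, 0.0082])] rect [203.2 233.4] [13.  33.1] 20.6
[[0.3893, 0.0441], [0.4724, 0.0145], [0.4606, -0.0183], [0.3776, 0.0115]]
chip [173 139   8   8  56] [176.6 142.6] [array([0.6566, 0.079 ])] rect [176.5 142.5] [7. 7.] 90.0
chip [182 154   9   9  56] [185.8 157.8] [array([0.6175, 0.0544])] rect [185.8 157.9] [7.6 7.2] 26.6
chip [167 164   9   9  60] [171.  168.2] [array([0.5902, 0.0916])] rect [171.1 168.3] [8.5 6.7] 26.6
blk [256 160   5   4  11] [258.1 161.4] [array([ 0.6081, -0.1304])] rect [258.3 161.8] [4.2 2.1] 45.0
blk [253 165   4  11  15] [254.7 169.7] [array([ 0.5867, -0.122 ])] rect [254.4 169.9] [ 2.3 10. ] 6.3
blk [251 181   3   3   5] [252. 182.] [array([ 0.5555, -0.1156])] rect [252. 182.] [2.7 0.9] 26.6
```

View pics/crop0.png

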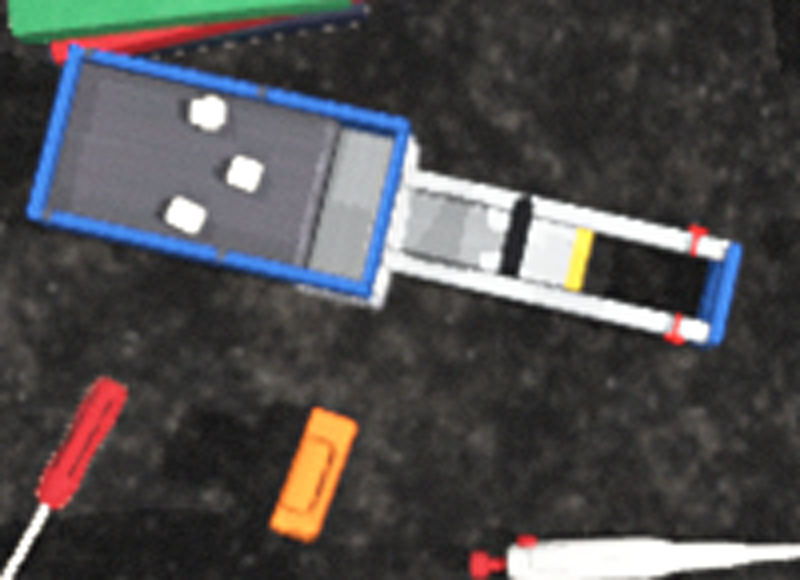

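The crop confirms the layout, and the sizes and spacings agree with the given figures (225×116 outline, red line about 274 mm from the origin). Next I add a move helper and approach the scraper.

```bash
cat >> h.py <<'E'
from scipy.spatial.transform import Rotation as Ro
A=np.radians(-12.35); SX=np.array([np.cos(A),np.sin(A)]); SY=np.array([-np.sin(A),np.cos(A)]); O=np.array([.6110,.0361])
def S(x,y): return O+x*SX+y*SY
def inS(p): d=np.array(p)[:2]-O; return np.array([d@SX,d@SY])
def go(x,y,z,yaw):
    o=readout.observe(); R=Ro.from_euler("xyz",o["eef_rot"],degrees=True).as_matrix()
    d=R.T@(np.array([x,y,z])-o["tcp_pos"]); dy=(o["eef_rot"][2]-yaw+180)%360-180
    print("t",o["time"],"tcp",o["tcp_pos"].round(4),o["eef_rot"].round(2),"inS",inS(o["tcp_pos"]).round(4)); print("shift/0.3",(d/.3).round(4),"spin",round(np.radians(dy)/.5,3),"mm",(d*1000).round(1))
E
python3 - <<'E'
from h import *
go(.425,.0141,.15,-19.6)
E
```

```text
t 0.1 tcp [ 0.1936 -0.5145  0.2308] [-179.94   -0.     20.62] inS [-0.29   -0.6271]
shift/0.3 [ 1.3424 -1.3772  0.2709] spin 1.404 mm [ 402.7 -413.2   81.3]
```

{"name": "step_arm", "arguments": {"commands": [[[0.67, -0.69, 0.1], 0.7], [[0.67, -0.69, 0.1], 0.7], [[0.67, -0.69, 0.1], 0.7], [[0.67, -0.69, 0.1], 0.7], [[0.67, -0.69, 0.1], 0.7], [[0.67, -0.69, 0.1], 0.7], [[0.67, -0.69, 0.1], 0.7], [[0.67, -0.69, 0.1], 0.7]], "fingers": -1}}

```text
time: 0.9
tcp_pos: [0.3092, -0.2499, 0.2014]
eef_rot: [180.0, 0.0, 0.7]
ft_force: [0.2, -0.5, -0.1]
grip_width: 1.001
grasp_force: 0.0
```

```bash
python3 -c "
from h import *
go(.425,.0141,.13,-19.6)"
```

```text
t 0.9 tcp [ 0.3092 -0.2499  0.2014] [179.99   0.     0.68] inS [-0.2337 -0.344 ]
shift/0.3 [ 0.3966 -0.8755  0.2376] spin 0.708 mm [ 119.  -262.7   71.3]
```

{"name": "step_arm", "arguments": {"commands": [[[0.397, -0.875, 0.238], 0.708], [[0.397, -0.875, 0.238], 0.708], [[0.397, -0.875, 0.238], 0.708], [[0.397, -0.875, 0.238], 0.708], [[0.397, -0.875, 0.238], 0.708], [[0.397, -0.875, 0.238], 0.708], [[0.397, -0.875, 0.238], 0.708], [[0.397, -0.875, 0.238], 0.708], [[0.397, -0.875, 0.238], 0.708]]}}

```text
time: 1.8
tcp_pos: [0.4256, 0.0125, 0.1298]
eef_rot: [180.0, 0.0, -19.7]
ft_force: [-0.5, -0.0, 1.1]
grip_width: 0.997
grasp_force: 0.0
```

```bash
python3 - <<'E'
from h import *
go(.425,.0141,.037,-19.6)
a=camera("scene");b=camera("top")
x=cv2.resize(a["color"][130:270,120:290],None,fx=3,fy=3); y=cv2.resize(b["color"][180:320,140:265],None,fx=3,fy=3)
cv2.imwrite("pics/pre.png",np.hstack([x,y])[:600,:800]); print(x.shape,y.shape)
E
```

```text
t 1.8 tcp [0.4256 0.0125 0.1298] [ 1.7998e+02  2.0000e-02 -1.9740e+01] inS [-0.1761 -0.0628]
shift/0.3 [-0.0036 -0.0046  0.3093] spin -0.005 mm [-1.1 -1.4 92.8]
(420, 510, 3) (420, 375, 3)
```

View pics/pre.png

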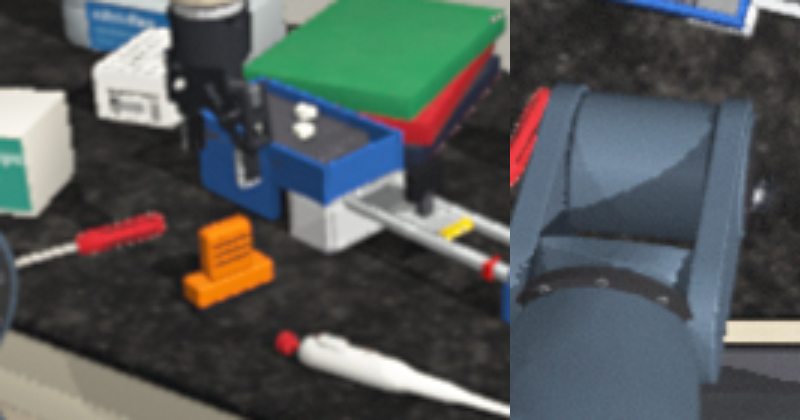

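```bash
python3 - <<'E'
from h import *
a=camera("scene")
f=lambda X:((proj(a,X)-[120,130])*3).round(0)
o=readout.observe()["tcp_pos"]
print("tcp",f(o),"scr base",f([.425,.0141,0]),"top",f([.425,.0141,.078]))
hsv=cv2.cvtColor(a["color"],cv2.COLOR_BGR2HSV); m=cv2.inRange(hsv,(5,120,100),(20,255,255)); m[:190]=0;m[245:]=0;m[:,:170]=0;m[:,225:]=0
n,l,s,c=cv2.connectedComponentsWithStats(m);print(s,c)
# grip top: topmost rows
ys,xs=np.nonzero(l==1+np.argmax(s[1:,4])); 
for y in range(ys.min(),ys.max()+1,2): print(y,xs[ys==y].min(),xs[ys==y].max(),end=" | ")
for X in [(x,y,z) for x in(-.025,.025) for y in(-.01,.01) for z in(.078,)]:
    p=np.array([.425,.0141]); ax=np.array([.942,-.335]); ay=np.array([.335,.942]); q=p+X[0]*ax+X[1]*ay; print(proj(a,[*q,X[2]]).round(1))
E
```

```text
tcp [222. 178.] scr base [230. 295.] top [224. 226.]
[[     0      0    512    384 196015]
 [   181    201     31     32    593]] [[255.68157539 191.42221769]
 [195.48060708 217.21079258]]
201 199 200 | 203 193 202 | 205 188 203 | 207 186 203 | 209 186 203 | 211 187 203 | 213 187 206 | 215 187 209 | 217 187 210 | 219 188 211 | 221 182 211 | 223 181 210 | 225 182 205 | 227 182 200 | 229 183 195 | 231 185 190 | [189.3 209.3]
[185.6 206.7]
[203.9 203.8]
[200.2 201.3]
```

The scraper estimate projects onto the picture within about 1 px, so I go down and grasp it.

{"name": "step_arm", "arguments": {"commands": [[[-0.004, -0.005, 0.08], 0], [[-0.004, -0.005, 0.16], 0], [[-0.004, -0.005, 0.24], 0], [[-0.004, -0.005, 0.29], 0], [[-0.004, -0.005, 0.309], 0], [[-0.004, -0.005, 0.309], 0]]}}

```text
time: 2.55
tcp_pos: [0.4246, 0.0146, 0.0371]
eef_rot: [180.0, 0.0, -19.8]
ft_force: [-0.4, 0.3, 0.2]
grip_width: 0.999
grasp_force: 0.0
```

{"name": "step_arm", "arguments": {"commands": [[[0, 0, 0], 0], [[0, 0, 0], 0], [[0, 0, 0], 0], [[0, 0, 0], 0], [[0, 0, 0], 0], [[0, 0, 0], 0], [[0, 0, 0], 0], [[0, 0, 0], 0]], "fingers": 1, "newtons": 60}}

```text
time: 3.35
tcp_pos: [0.4247, 0.0152, 0.0371]
eef_rot: [180.0, 0.0, -19.7]
ft_force: [-0.1, 0.1, -1.8]
grip_width: 0.226
grasp_force: 60.2
```

```bash
python3 -c "
from h import *
print(S(0,.112));go(*S(0,.112),.037,-12.35)"
```

```text
[0.63495489 0.14550824]
t 3.35 tcp [0.4247 0.0152 0.0371] [ 1.800e+02  1.000e-02 -1.972e+01] inS [-0.1775 -0.0602]
shift/0.3 [ 5.132e-01 -6.452e-01  3.000e-04] spin -0.257 mm [ 1.539e+02 -1.936e+02  1.000e-01]
```

{"name": "step_arm", "arguments": {"commands": [[[0, 0, -0.15], 0], [[0, 0, -0.3], 0], [[0, 0, -0.4], 0], [[0.1, -0.12, -0.5], -0.06], [[0.2, -0.25, -0.5], -0.1], [[0.3, -0.37, -0.5], -0.15], [[0.4, -0.5, -0.5], -0.2], [[0.513, -0.645, -0.5], -0.257], [[0.513, -0.645, -0.5], -0.257], [[0.513, -0.645, -0.5], -0.257], [[0.513, -0.645, -0.5], -0.257]]}}

```text
time: 4.45
tcp_pos: [0.634, 0.1449, 0.1868]
eef_rot: [180.0, 0.1, -12.4]
ft_force: [0.3, 0.2, -1.4]
grip_width: 0.225
grasp_force: 60.2
```

```bash
python3 - <<'E'
from h import *
import pickle
go(*S(0,.112),.124,-12.35); o=readout.observe(); print(o["ft_force"],o["grip_width"])
a=camera("scene");b=camera("top")
pickle.dump((a,b),open("lift.pkl","wb"))
x=cv2.resize(a["color"][110:230,150:280],None,fx=3,fy=3); y=cv2.resize(b["color"][110:230,110:245],None,fx=3,fy=3)
cv2.imwrite("pics/lift.png",np.hstack([x,y])[:600,:800])
E
```

```text
t 4.45 tcp [0.634  0.1449 0.1868] [ 1.7996e+02  8.0000e-02 -1.2380e+01] inS [-0.0008  0.1112]
shift/0.3 [ 0.003  -0.0029  0.2093] spin -0.001 mm [ 0.9 -0.9 62.8]
[ 0.3393999   0.16420098 -1.39750857] 0.2245456483315683
```

View pics/lift.png

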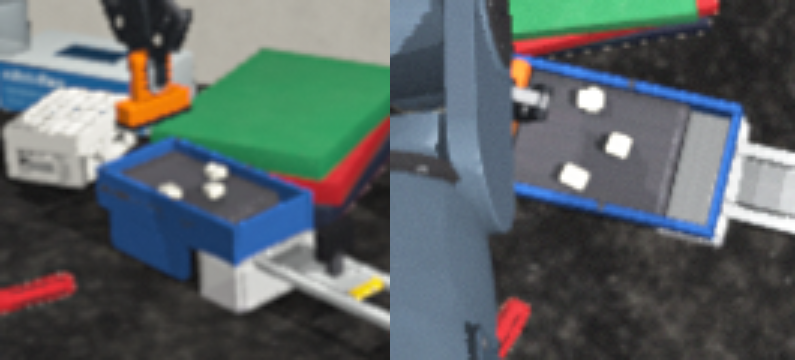

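The scraper hangs upright over the rear of the deck with all three chips ahead of it. I lower it to the deck.

{"name": "step_arm", "arguments": {"commands": [[[0.003, -0.003, 0.07], 0], [[0.003, -0.003, 0.14], 0], [[0.003, -0.003, 0.18], 0], [[0.003, -0.003, 0.2], 0], [[0.003, -0.003, 0.208], 0], [[0.003, -0.003, 0.214], 0], [[0.003, -0.003, 0.214], 0]]}}

```text
time: 5.25
tcp_pos: [0.6363, 0.1462, 0.1236]
eef_rot: [-180.0, -0.0, -12.4]
ft_force: [-0.6, -0.3, -2.3]
grip_width: 0.229
grasp_force: 60.2
```

```bash
python3 - <<'E'
from h import *
go(*S(0,-.026),.1225,-12.35); o=readout.observe(); print(o["ft_force"],o["grip_width"])
a=camera("scene");b=camera("top")
x=cv2.resize(a["color"][110:230,150:280],None,fx=3,fy=3); y=cv2.resize(b["color"][110:230,110:245],None,fx=3,fy=3)
cv2.imwrite("pics/low.png",np.hstack([x,y])[:600,:800])
E
```

```text
t 5.25 tcp [0.6363 0.1462 0.1236] [-1.7998e+02 -5.0000e-02 -1.2360e+01] inS [0.0012 0.1129]
shift/0.3 [-0.0039  0.4631  0.0034] spin -0.0 mm [ -1.2 138.9   1. ]
[-0.56786135 -0.31692095 -2.3007526 ] 0.22891923326335697
```

View pics/low.png

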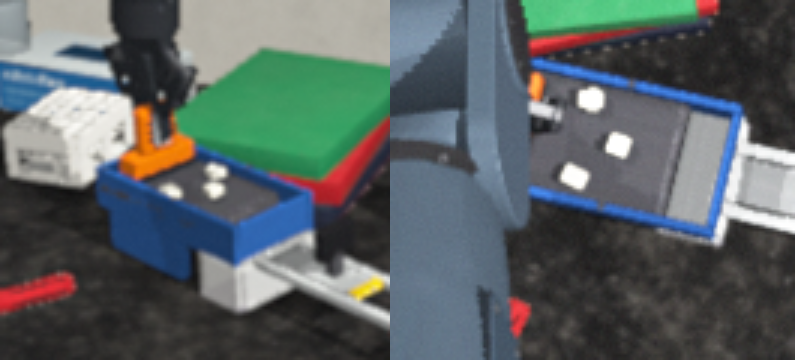

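{"name": "step_arm", "arguments": {"commands": [[[-0.003, 0.02, 0.003], 0], [[-0.003, 0.045, 0.003], 0], [[-0.003, 0.07, 0.003], 0], [[-0.003, 0.095, 0.003], 0], [[-0.003, 0.12, 0.003], 0], [[-0.003, 0.145, 0.003], 0], [[-0.003, 0.17, 0.003], 0], [[-0.003, 0.195, 0.003], 0], [[-0.003, 0.22, 0.003], 0], [[-0.003, 0.245, 0.003], 0], [[-0.003, 0.27, 0.003], 0], [[-0.003, 0.29, 0.003], 0]]}}

```text
time: 6.55
tcp_pos: [0.6164, 0.0607, 0.1221]
eef_rot: [180.0, -0.0, -12.4]
ft_force: [-0.1, 0.2, -1.9]
grip_width: 0.223
grasp_force: 60.2
```

```bash
python3 - <<'E'
from h import *
go(*S(0,-.028),.1225,-12.35)
a=camera("scene");b=camera("top")
x=cv2.resize(a["color"][110:230,150:280],None,fx=3,fy=3); y=cv2.resize(b["color"][110:230,110:245],None,fx=3,fy=3)
cv2.imwrite("pics/wipe.png",np.hstack([x,y])[:600,:800])
E
```

```text
t 6.55 tcp [0.6164 0.0607 0.1221] [180.    -0.   -12.37] inS [0.0001 0.0252]
shift/0.3 [-1.000e-04  1.772e-01 -1.300e-03] spin -0.001 mm [-0.  53.2 -0.4]
```

View pics/wipe.png

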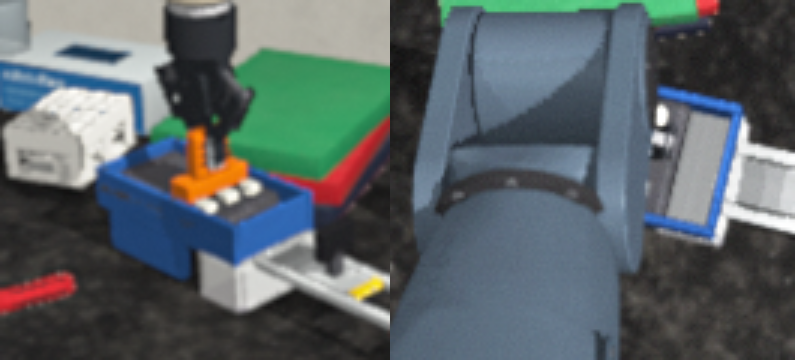

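All three chips sit in a row against the blade. I push on into the hopper.

{"name": "step_arm", "arguments": {"commands": [[[0, 0.02, 0], 0], [[0, 0.04, 0], 0], [[0, 0.06, 0], 0], [[0, 0.08, 0], 0], [[0, 0.1, 0], 0], [[0, 0.12, 0], 0], [[0, 0.14, 0], 0], [[0, 0.16, 0], 0], [[0, 0.177, 0], 0], [[0, 0.177, 0], 0], [[0, 0.177, 0], 0], [[0, 0.177, 0], 0]]}}

```text
time: 7.85
tcp_pos: [0.6052, 0.0096, 0.1221]
eef_rot: [-180.0, -0.0, -12.3]
ft_force: [0.1, 0.2, -0.6]
grip_width: 0.229
grasp_force: 60.2
```

{"name": "step_arm", "arguments": {"commands": [[[0, -0.01, -0.1], 0], [[0, -0.02, -0.2], 0], [[0, -0.1, -0.25], 0], [[0, -0.25, -0.25], 0], [[0, -0.4, -0.25], 0], [[0, -0.4, -0.25], 0]]}}

```text
time: 8.45
tcp_pos: [0.6312, 0.1316, 0.1971]
eef_rot: [-179.9, -0.0, -12.1]
ft_force: [-0.5, -0.6, -0.3]
grip_width: 0.227
grasp_force: 60.2
```

```bash
python3 - <<'E'
from h import *
go(.425,.0141,.2,-19.6)
a=camera("scene");b=camera("top")
x=cv2.resize(a["color"][110:230,150:280],None,fx=3,fy=3); y=cv2.resize(b["color"][110:230,110:245],None,fx=3,fy=3)
cv2.imwrite("pics/hop.png",np.hstack([x,y])[:600,:800])
E
```

```text
t 8.45 tcp [0.6312 0.1316 0.1971] [-1.7992e+02 -3.0000e-02 -1.2120e+01] inS [-0.0007  0.0976]
shift/0.3 [-0.5897  0.5271 -0.0108] spin 0.261 mm [-176.9  158.1   -3.2]
```

View pics/hop.png

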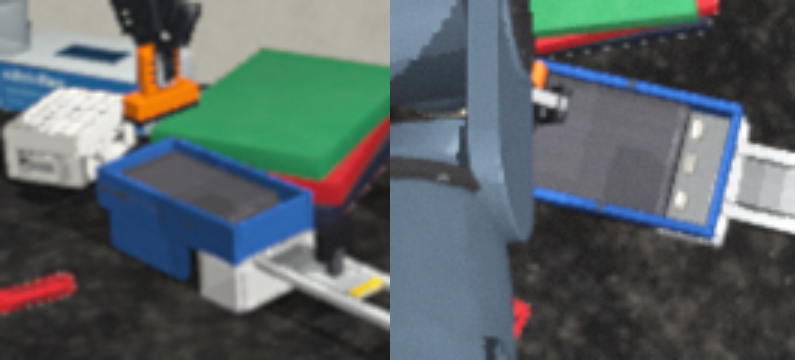

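All three chips lie in the hopper, at about (695,130), (688,162) and (682,200) in the crop. Now I set the scraper back on its original free spot.

{"name": "step_arm", "arguments": {"commands": [[[-0.15, 0.13, 0], 0.06], [[-0.3, 0.26, 0], 0.13], [[-0.45, 0.4, 0], 0.2], [[-0.59, 0.527, 0], 0.261], [[-0.59, 0.527, 0], 0.261], [[-0.59, 0.527, 0.1], 0.261], [[-0.59, 0.527, 0.2], 0.261], [[-0.59, 0.527, 0.3], 0.261], [[-0.59, 0.527, 0.4], 0.261], [[-0.59, 0.527, 0.48], 0.261], [[-0.59, 0.527, 0.51], 0.261], [[-0.59, 0.527, 0.51], 0.261]]}}

```text
time: 9.75
tcp_pos: [0.4236, 0.0097, 0.0436]
eef_rot: [180.0, 0.1, -19.9]
ft_force: [-0.5, 0.5, -1.3]
grip_width: 0.224
grasp_force: 60.1
```

```bash
python3 -c "
from h import *
go(.425,.0141,.0371,-19.6)"
```

```text
t 9.75 tcp [0.4236 0.0097 0.0436] [ 1.7997e+02  1.0000e-01 -1.9880e+01] inS [-0.1774 -0.0659]
shift/0.3 [-0.0006 -0.0154  0.0218] spin -0.01 mm [-0.2 -4.6  6.5]
```

{"name": "step_arm", "arguments": {"commands": [[[0, 0, 0.01], 0], [[0, 0, 0.018], 0], [[0, 0, 0.021], 0], [[0, 0, 0.021], 0], [[0, 0, 0.021], 0]]}}

```text
time: 10.25
tcp_pos: [0.4243, 0.0101, 0.0381]
eef_rot: [-180.0, -0.0, -19.8]
ft_force: [-0.5, -0.4, -2.1]
grip_width: 0.227
grasp_force: 60.1
```

{"name": "step_arm", "arguments": {"commands": [[[0, 0, 0], 0], [[0, 0, 0], 0], [[0, 0, 0], 0], [[0, 0, 0], 0], [[0, 0, 0], 0], [[0, 0, 0], 0], [[0, 0, 0], 0], [[0, 0, 0], 0]], "fingers": -1}}

```text
time: 11.05
tcp_pos: [0.4241, 0.0101, 0.0378]
eef_rot: [180.0, 0.0, -19.8]
ft_force: [-0.8, -0.6, 0.1]
grip_width: 1.004
grasp_force: 0.0
```

{"name": "step_arm", "arguments": {"commands": [[[0, 0, -0.1], 0], [[0, 0, -0.2], 0], [[0, 0, -0.35], 0], [[0, 0, -0.5], 0], [[0, 0, -0.5], 0], [[0, 0, -0.5], 0]]}}

```text
time: 11.65
tcp_pos: [0.4243, 0.0101, 0.1884]
eef_rot: [-180.0, -0.1, -19.8]
ft_force: [0.5, 0.7, -0.3]
grip_width: 0.999
grasp_force: 0.0
```

```bash
python3 -c "
from h import *
print(S(0,-.16))
go(*S(0,-.16),.186,-12.35)"
```

```text
[ 0.57677873 -0.12019749]
t 11.65 tcp [0.4243 0.0101 0.1884] [-1.7997e+02 -1.1000e-01 -1.9840e+01] inS [-0.1768 -0.0653]
shift/0.3 [0.6253 0.2362 0.0091] spin -0.261 mm [187.6  70.8   2.7]
```

{"name": "step_arm", "arguments": {"commands": [[[0.15, 0.06, 0], -0.06], [[0.3, 0.12, 0], -0.13], [[0.45, 0.18, 0], -0.2], [[0.625, 0.236, 0.009], -0.261], [[0.625, 0.236, 0.009], -0.261], [[0.625, 0.236, 0.009], -0.261], [[0.625, 0.236, 0.009], -0.261]]}}

```text
time: 12.35
tcp_pos: [0.5753, -0.1193, 0.1839]
eef_rot: [-180.0, 0.2, -12.4]
ft_force: [0.0, -0.3, -0.4]
grip_width: 1.0
grasp_force: 0.0
```

```bash
python3 - <<'E'
from h import *
go(*S(0,-.16),.082,-12.35)
a=camera("scene");b=camera("top")
x=cv2.resize(a["color"][130:250,160:310],None,fx=3,fy=3); y=cv2.resize(b["color"][150:270,180:295],None,fx=3,fy=3)
cv2.imwrite("pics/tbar.png",np.hstack([x,y])[:600,:800])
f=lambda X:((proj(a,X)-[160,130])*3).round(0)
print("Tbar",[f([*S(s,-.16),z]) for s in(-.025,.025) for z in(.074,.11)],"scr top",f([.4243,.0101,.078]))
E
```

```text
t 12.35 tcp [ 0.5753 -0.1193  0.1839] [-1.7998e+02  1.5000e-01 -1.2360e+01] inS [-0.0017 -0.1595]
shift/0.3 [0.0064 0.0019 0.3396] spin -0.0 mm [  1.9   0.6 101.9]
Tbar [array([287., 207.]), array([287., 174.]), array([321., 189.]), array([321., 157.])] scr top [107. 227.]
```

View pics/tbar.png

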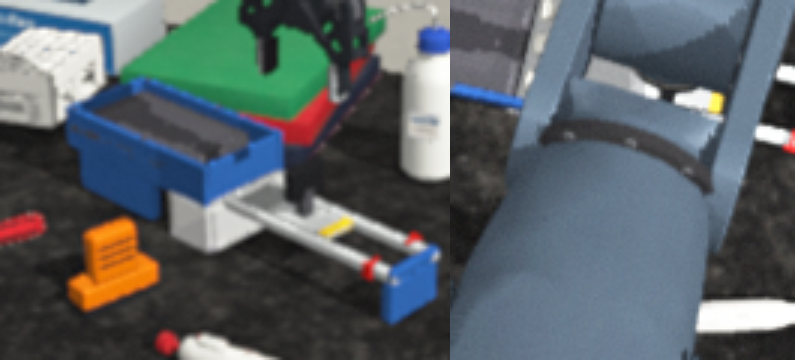

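The scraper stands free, and the T-bar is where predicted, directly under the open fingers. I descend and pinch it.

{"name": "step_arm", "arguments": {"commands": [[[0.004, 0.002, 0.08], 0], [[0.004, 0.002, 0.16], 0], [[0.004, 0.002, 0.24], 0], [[0.004, 0.002, 0.3], 0], [[0.004, 0.002, 0.34], 0], [[0.004, 0.002, 0.35], 0], [[0.004, 0.002, 0.35], 0]]}}

```text
time: 13.15
tcp_pos: [0.5775, -0.1207, 0.0804]
eef_rot: [180.0, -0.0, -12.3]
ft_force: [0.4, 0.2, 0.1]
grip_width: 1.004
grasp_force: 0.0
```

{"name": "step_arm", "arguments": {"commands": [[[0, 0, 0], 0], [[0, 0, 0], 0], [[0, 0, 0], 0], [[0, 0, 0], 0], [[0, 0, 0], 0], [[0, 0, 0], 0], [[0, 0, 0], 0], [[0, 0, 0], 0], [[0, 0, 0], 0]], "fingers": 1, "newtons": 60}}

```text
time: 14.05
tcp_pos: [0.5777, -0.1207, 0.0805]
eef_rot: [-180.0, -0.0, -12.4]
ft_force: [-0.8, 2.9, 5.6]
grip_width: 0.159
grasp_force: 58.8
```

```bash
python3 - <<'E'
from h import *
go(*S(0,-.2),.079,-12.35)
for n in("scene","top"):
    c=camera(n); hsv=cv2.cvtColor(c["color"],cv2.COLOR_BGR2HSV)
    for nm,lo,hi,z in(("yel",(22,100,100),(35,255,255),.056),("red",(0,120,100),(6,255,255),.058)):
        m=cv2.inRange(hsv,lo,hi); k,l,s,ce=cv2.connectedComponentsWithStats(m)
        for i in range(1,k):
            P=onz(c,ce[i],z); q=inS(P)
            if s[i][4]>3 and abs(q[0])<.06 and -.32<q[1]<-.17:
                ys,xs=np.nonzero(l==i); Q=np.array([inS(onz(c,(u,v),z)) for u,v in zip(xs,ys)])
                print(n,nm,s[i],q.round(4),"y range",Q[:,1].min().round(4),Q[:,1].max().round(4))
E
```

```text
t 14.05 tcp [ 0.5777 -0.1207  0.0805] [-1.7998e+02 -2.0000e-02 -1.2370e+01] inS [ 0.001  -0.1603]
shift/0.3 [-0.0034  0.1324  0.0049] spin -0.001 mm [-1.  39.7  1.5]
scene yel [268 203  11   7  49] [-1.000e-04 -2.072e-01] y range -0.2182 -0.1967
scene red [296 207   5   4  14] [ 0.0369 -0.2708] y range -0.2781 -0.2641
scene red [280 215   7   9  27] [-0.0383 -0.2778] y range -0.2929 -0.2662
top red [297 171   5   4  14] [ 0.0371 -0.274 ] y range -0.2796 -0.2682
top red [291 197   5   4  12] [-0.0357 -0.2742] y range -0.2797 -0.2689
```

{"name": "step_arm", "arguments": {"commands": [[[0, 0.02, 0], 0], [[0, 0.04, 0], 0], [[0, 0.06, 0], 0], [[0, 0.08, 0], 0], [[0, 0.1, 0], 0], [[0, 0.12, 0], 0], [[0, 0.14, 0], 0], [[0, 0.16, 0], 0], [[0, 0.18, 0], 0], [[0, 0.2, 0], 0], [[0, 0.2, 0], 0], [[0, 0.2, 0], 0]]}}

```text
time: 15.35
tcp_pos: [0.5649, -0.1788, 0.0805]
eef_rot: [-179.9, -0.0, -12.4]
ft_force: [-0.5, 8.4, 6.2]
grip_width: 0.151
grasp_force: 59.1
```

```bash
cat > m.py <<'E'
from h import *
o=readout.observe(); print(o["time"],inS(o["tcp_pos"]).round(4),o["tcp_pos"],o["ft_force"].round(1),o["grip_width"],o["grasp_force"])
for n in("scene","top"):
    c=camera(n); cv2.imwrite(f"pics/end_{n}.png",c["color"]); hsv=cv2.cvtColor(c["color"],cv2.COLOR_BGR2HSV)
    for nm,lo,hi,z in(("yel",(22,100,100),(35,255,255),.056),("red",(0,120,100),(6,255,255),.058)):
        m=cv2.inRange(hsv,lo,hi); k,l,s,ce=cv2.connectedComponentsWithStats(m)
        for i in range(1,k):
            q=inS(onz(c,ce[i],z))
            if s[i][4]>3 and abs(q[0])<.06 and -.32<q[1]<-.17:
                print(n,nm,s[i],q.round(4), np.round(cv2.minAreaRect(cv2.findNonZero((l==i).astype(np.uint8)))[1],1))
E
python3 m.py; python3 - <<'E'
import cv2,numpy as np
a=cv2.imread("pics/end_scene.png");b=cv2.imread("pics/end_top.png")
x=cv2.resize(a[180:250,230:310],None,fx=5,fy=5,interpolation=cv2.INTER_CUBIC); y=cv2.resize(b[150:220,240:320],None,fx=5,fy=5,interpolation=cv2.INTER_CUBIC)
cv2.imwrite("pics/pull.png",np.hstack([x,y]))
E
```

```text
15.35 [ 0.0009 -0.2198] [ 0.56489883 -0.17882182  0.08049028] [-0.5  8.4  6.2] 0.1508776283101444 59.086629152297974
scene yel [283 210  11   7  41] [ 0.001  -0.2645] [ 4.7 10.5]
scene red [296 207   5   4  14] [ 0.0369 -0.2708] [2.7 4.4]
scene red [280 217   5   7  21] [-0.0434 -0.2799] [6. 4.]
```

View pics/pull.png

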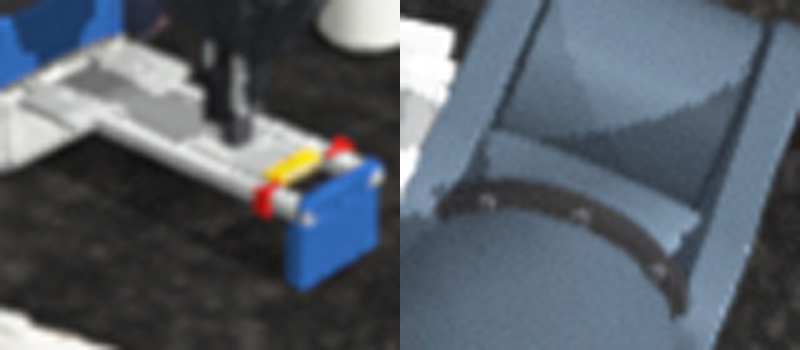

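The band sits just short of the red marks: yellow is at about (293,165) in the crop, with the reds at (342,147) and (265,198). I measure the remaining draw from sub-pixel profiles in the first unobstructed top picture.

```bash
python3 - <<'E'
from h import *
import pickle
c=pickle.load(open("top0.pkl","rb")); im=c["color"].astype(np.float32)
ys=np.arange(-.300,-.13,.0005)
def prof(x,z):
    p=np.array([proj(c,[*S(x,y),z]) for y in ys],np.float32)
    return cv2.remap(im,p[:,0].reshape(1,-1),p[:,1].reshape(1,-1),cv2.INTER_LINEAR)[0]
Y=np.mean([prof(x,.056) for x in np.arange(-.013,.0131,.002)],0)
w=np.minimum(Y[:,1],Y[:,2])-Y[:,0]; w=np.clip(w,0,None); h=w.max()/2; i=np.nonzero(w>h)[0]
print("yellow half-max edges",ys[i[0]],ys[i[-1]],"peak",w.max())
g=Y.mean(1); sel=(ys<-.195)&(ys>-.235); dg=np.gradient(g); print("edge max gradient",ys[sel][np.argmax(dg[sel])])
for s in(-1,1):
    R=np.mean([prof(s*x,.058) for x in np.arange(.030,.0371,.001)],0)
    r=np.clip(R[:,2]-R[:,:2].max(1)-15,0,None); r[ys>-.25]=0; print("red",(r*ys).sum()/r.sum(), r.max())
B=np.mean([prof(s,.110) for s in np.arange(-.018,.0181,.002)],0).mean(1); sel=(ys<-.145)&(ys>-.175)
d=np.clip(80-B,0,None)*sel; print("Tbar",(d*ys).sum()/d.sum())
E
```

```text
yellow half-max edges -0.2069999999999999 -0.1969999999999999 peak 152.2855
edge max gradient -0.2069999999999999
red -0.27412003501052423 133.99329
red -0.27418133980446 131.95776
Tbar -0.15953848089000455
```

{"name": "step_arm", "arguments": {"commands": [[[0, 0.01, 0], 0], [[0, 0.02, 0], 0], [[0, 0.025, 0], 0], [[0, 0.025, 0], 0], [[0, 0.025, 0], 0], [[0, 0.025, 0], 0], [[0, 0.025, 0], 0]]}}

```text
time: 16.15
tcp_pos: [0.5633, -0.1859, 0.0805]
eef_rot: [-179.9, -0.0, -12.4]
ft_force: [-0.0, 9.3, 7.5]
grip_width: 0.151
grasp_force: 59.1
```

```bash
python3 - <<'E'
from h import *
import pickle
o=readout.observe(); print(o["time"],inS(o["tcp_pos"]).round(4),o["ft_force"].round(1),o["grasp_force"])
ys=np.arange(-.310,-.18,.0005)
def edges(c,tag):
    im=c["color"].astype(np.float32)
    def prof(x,z):
        p=np.array([proj(c,[*S(x,y),z]) for y in ys],np.float32)
        return cv2.remap(im,p[:,0].reshape(1,-1),p[:,1].reshape(1,-1),cv2.INTER_LINEAR)[0]
    Y=np.mean([prof(x,.056) for x in np.arange(-.010,.0101,.002)],0)
    w=np.clip(np.minimum(Y[:,1],Y[:,2])-Y[:,0],0,None); i=np.nonzero(w>w.max()/2)[0]
    R=np.mean([prof(x,.058) for x in np.arange(.032,.0371,.001)],0); r=np.clip(R[:,2]-R[:,:2].max(1)-30,0,None); r[ys>-.25]=0
    print(tag,"yellow",ys[i[0]].round(4),ys[i[-1]].round(4),"red far",((r*ys).sum()/r.sum()).round(4))
c=camera("scene")
l=pickle.load(open("lift.pkl","rb"))[0]; edges(l,"shut")
l=dict(l); l["color"]=cv2.imread("pics/end_scene.png"); edges(l,"60mm"); edges(c,"now")
E
```

```text
16.15 [ 0.0009 -0.227 ] [-0.   9.3  7.5] 59.11754786968231
shut yellow -0.21 -0.194 red far -0.2723
60mm yellow -0.2695 -0.2565 red far -0.2723
now yellow -0.2765 -0.264 red far -0.2723
```

{"name": "step_arm", "arguments": {"commands": [[[0, 0.001, 0], 0], [[0, 0.001, 0], 0], [[0, 0.001, 0], 0], [[0, 0.001, 0], 0], [[0, 0.001, 0], 0], [[0, 0.001, 0], 0], [[0, 0.001, 0], 0], [[0, 0.001, 0], 0]]}}

```text
time: 17.0
tcp_pos: [0.5633, -0.1861, 0.0805]
eef_rot: [-179.9, 0.0, -12.4]
ft_force: [-0.6, 8.6, 6.3]
grip_width: 0.152
grasp_force: 59.1
```

```bash
python3 - <<'E'
from h import *
o=readout.observe(); print(o["time"],inS(o["tcp_pos"]).round(4),o["joint_vel"].round(2))
c=camera("top"); im=c["color"]
m=np.zeros(im.shape[:2],np.uint8)
cv2.fillPoly(m,[np.array([proj(c,[*S(x,y),.085]) for x,y in((-.048,-.032),(.048,-.032),(.048,-.068),(-.048,-.068))]).round().astype(np.int32)],255)
b=np.array(cv2.boundingRect(m)); x,y,w,h=b
print(b); g=cv2.cvtColor(im,cv2.COLOR_BGR2GRAY); g[m==0]=0
print(g[y:y+h,x:x+w])
n,l,s,ce=cv2.connectedComponentsWithStats(cv2.inRange(g,140,255))
for i in range(1,n):
  if s[i][4]>5: print(s[i],[inS(onz(c,ce[i],z)).round(3) for z in(.016,.064)])
E
```

```text
17.0 [ 0.0009 -0.2273] [-0.01 -0.02  0.06 -0.04  0.03 -0.03]
[201 146  23  40]
[[  0   0   0   0   0   0   0   0   0  76  77  67   0   0   0   0   0   0
    0   0   0   0   0]
 [  0   0   0   0   0   0   0   0   0 107 131 115 125  88  78  69   0   0
    0   0   0   0   0]
 [  0   0   0   0   0   0   0   0  98 133 159 155 162 144 143 152 125 110
   81  60   0   0   0]
 [  0   0   0   0   0   0   0   0  82 128 151 158 160 160 165 179 162 155
  139 131 116 146 103]
 [  0   0   0   0   0   0   0   0  78 109 126 135 138 142 148 156 156 162
  164 164 155 176 126]
 [  0   0   0   0   0   0   0   0  81 101 108 110 116 117 121 130 137 139
  151 155 158 159 122]
 [  0   0   0   0   0   0   0  45  87 109 107 110 108 109 109 109 114 114
  125 129 131 132   0]
 [  0   0   0   0   0   0   0  55  94 111 110 109 109 110 110 109 110 107
  108 107 113 106   0]
 [  0   0   0   0   0   0   0  70 104 110 109 107 112 109 112 110 108 117
  113 122 143 113   0]
 [  0   0   0   0   0   0   0  81 108 108 107 111 111 107 111 110 139 166
  168 177 179 128   0]
 [  0   0   0   0   0   0  51  87 107 111 109 109 1
[... 2451 characters left out ...]
 0   0   0   0   0]
 [103 115 111 102 101 109 110 112 108 111 145 189 206 212 188 140   0   0
    0   0   0   0   0]
 [  0   0   0 113 114 121 115 106 108 100 122 148 159 165 153   0   0   0
    0   0   0   0   0]
 [  0   0   0   0   0   0   0   0 117 118 118 107 108 109 106   0   0   0
    0   0   0   0   0]
 [  0   0   0   0   0   0   0   0   0   0   0   0 117 110 115   0   0   0
    0   0   0   0   0]]
[211 148  12   4  28] [array([ 0.054, -0.044]), array([ 0.046, -0.049])]
[217 154   5   8  30] [array([ 0.033, -0.056]), array([ 0.027, -0.061])]
[216 165   4   7  21] [array([ 0.004, -0.057]), array([-0.001, -0.062])]
[211 177   6   7  34] [array([-0.03 , -0.056]), array([-0.035, -0.061])]
```

```bash
python3 - <<'E'
from h import *
b=cv2.imread("pics/hop.png")[:,390:]; c=camera("top")
g=cv2.cvtColor(cv2.resize(b,None,fx=1/3,fy=1/3,interpolation=cv2.INTER_AREA),cv2.COLOR_BGR2GRAY)
for nm,im,off,th in(("before",g,(110,110),165),("now",cv2.cvtColor(c["color"],cv2.COLOR_BGR2GRAY),(0,0),150)):
    n,l,s,ce=cv2.connectedComponentsWithStats(cv2.inRange(im,th,255))
    for i in range(1,n):
        p=ce[i]+off
        if 15<s[i][4]<80 and 203<p[0]<224 and 147<p[1]<186: print(nm,s[i],p.round(1),[inS(onz(c,p,z)).round(4) for z in(.016,.064)])
E
```

```text
now [211 148  12   4  22] [216.5 149.4] [array([ 0.0536, -0.0438]), array([ 0.0461, -0.0491])]
now [217 155   5   7  29] [219.1 157.7] [array([ 0.033 , -0.0559]), array([ 0.0263, -0.0607])]
now [216 166   4   6  18] [217.1 168.3] [array([ 0.0033, -0.0572]), array([-0.0023, -0.0619])]
now [211 177   6   7  28] [213.6 180. ] [array([-0.0301, -0.0556]), array([-0.0344, -0.0603])]
```

The chips' x positions match the pre-drop ones (.035, .002, -.032) only at bin-floor height, so they have dropped. The pointer is within about 0.5 mm of the line.

```bash
python3 -c "
from h import *
print(ticket.sign_off())"
```

```text
the job is handed in; nothing more can be done
None
```

I wiped all three chips into the hopper and stood the scraper back on the counter. The job is handed in with the slide held about 0.5 mm from the red line; that the chips are in the bin is inferred from the top camera, and the hand-in gave no verdict.

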